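Lock the plates and shut the lid of a microplate shaker

ROBOT

A 7-joint arm with a two-finger parallel gripper is mounted at the origin on the work surface. World frame = base frame: x ahead of the robot, y to its left, z up, the work surface at z = 0. Lengths are in m, angles in rad, forces in N, time in s.
With the tool pointing down it reaches from about 0.35 to 0.9 m from the base axis. Payload 8.1 kg.
Tool frame: the origin (TCP) lies at the very end of the fingers, on their centre line; the grasp point (between the pads) lies arm.hold_point_z behind it (arm.hold_point_z is the distance from the TCP to the grasp point, in m); z points along the fingers, y is the line along which they close (so a half turn about z gives the same grasp; the last joint's range is limited). The gripper opens to 92 mm and grips with 3 to 60 N. Pads are 19 mm wide; open, the fingers measure 130 mm over their backs; the gripper's body (75 mm by 190 mm) begins 47 mm behind the grasp point.
Start: joints at [1.133, 0.434, 0.025, 1.573, -0.012, 1.134, -0.075], TCP at [0.205, -0.59, 0.227] pointing down, gripper open.
Joint ranges: [-2.62, 2.62], [-0.44, 2.09], [-1.27, 1.32], [0.08, 2.57], [-1.32, 4.46], [0.12, 2], [-2.74, 2.74]. Speed limits (rad/s): [2.22, 2.22, 3.01, 3.01, 3.14, 3.14, 3.14].

INTERFACE

Orientations are given as a rotation vector (axis times angle).
In Python, from cell import arm, vision, job, cut_out gives the robot as it stands. The module is installed in compiled form; this text tells all that it offers.
- The arm moves only by the tool play_rows, never from a script. Its argument "increments" is text: rows parted by semicolons, each of 5 numbers parted by spaces: the shift along the tool's x, y, z in cm, then the turn about the tool's z in degrees, then the opening, from -1 (shut) to 1 (fully open), so that 0 is half open. A call has 1 to 5 rows; each row shifts and turns the commanded pose from where the row before left it, along the tool's axes as they then stand; what a row does not reach is not made up. A row lasts 1/12 s, in which the tool goes at most 41.7 mm and 7.16 degrees, less where a joint would pass 70% of its speed; a pose out of reach is approached as far as the arm can. A call is refused whole if a number of a shift passes 4.17 or a number of a turn 7.16, either way. A call with a gripper value outside its range is refused whole. The fingers move at their own pace and stop on an object; "grip_force" is the grip in N (left out, the last holds). Time passes only in rows, so rows that do not move let the fingers close. It gives the time, the measured TCP pose, the force, the opening and the grip force at its end, in the units of the state.
- arm.observe(): the state, without advancing time (a new reading comes with each control period).
- vision.get_image(name): name is "scene" or "top" or "wrist"; returns a dict with "frame" (420x560x3 uint8, red, green, blue), "z_map" (420x560 float32, m along the optical axis (not along the pixel's ray), 0 where there is no reading), "mtx" (3x3 intrinsics, pixels), "cam_to_world" (4x4, takes a point from camera to world coordinates). Camera axes: x right, y up, looking along -z (the intrinsics and any distortion apply to the point x, -y, -z); pixel columns grow to the right and rows downward; lengths in m; the calibration is good to about 2 mm. A picture is of the moment at which its call begins.
- job.sign_off(): hands the job in; it is judged then, once.
Trained networks look in a picture, given as the dict that the camera call returned (one of the last four; its "shot" number tells which), for a name from the list of things; names that differ only in an ending like _2 or _b are one class to them, and where a whole thing is asked for, a point or a joint stands for the part that bears it (a point fixed in the world has none). Each returns a list of dicts, best first, with "confidence" (0 to 1); they miss things now and then, are a little off and sometimes report something else, mostly with a low value. They report only what shows in the picture. A call takes as long as a camera call. They do not tell look-alikes from the thing itself.
- cut_out(query, picture): "mask" (420x560 bool, what is visible of it) and "point" ([row, column] in pixels, amid what is visible of it).
The state is a dict: "clock": time; "joints": joint angles; "dq": joint speeds; "joint_efforts": joint torques, N m; "position": TCP position; "ee_rot": TCP orientation; "force": force on the tool from outside, world axes, zero at the start; "ft_torque": the same for the moment, N m; "width": opening from 0.0 (shut) to 1.0 (fully open); "gripper_force": force on a finger pad.
Only numpy, scipy, OpenCV 4.12 (cv2) and the standard library are available. Lean on these libraries where they do the work, as an engineer would, in place of code of your own. Each camera call takes 0.05 s, during which the arm holds its last target. There are 200 camera calls.

TASK

Get the two-plate shaker ready to run: slide the lock of each plate all the way home to its end stop, so that both plates are held against their end fences, then swing the lid down and press its front edge until the catch snaps and it is fully shut. Leave the other things on the bench where they are.

Things in the scene. Friction and masses are not known exactly. Their poses are not given: they have to be found in the camera images.
- shaker: Benchtop microplate shaker, fixed: white housing 300 mm (x) by 260 mm (y), control panel on its -x side, lid hinge along +x. Origin mid-footprint on the bench, z up. It stands turned by about 90 degrees: its +y side, with the locks, is towards the robot's base.
- shaker_platform (a point): Middle of the flat aluminium platform, 86 mm above the bench, axes as the shaker's. Two plate bays side by side (middles at shaker x = -55 mm, front, and +43 mm, rear), each with a 10 mm high fixed fence at its -y end (inner face at y = -105 mm) and a sliding lock at its +y end, pushed home towards -y. An 8 mm high end plate stands behind each lock at y = +114 mm.
- lock_a (a joint): Plate lock of the front (panel side) bay: its travel in m along the shaker's -y. 0 = fully open, 0.045 = fully home at its end stop; starts near open. Takes 3 to 4 N to slide, stays where it is left, no detents. On its way it carries the loose plate along to the end fence.
- lock_a_grip (a point): Middle of the top of the front lock's black upright grip: 34 mm wide (shaker x), 14 mm thick (along the travel), standing 34 mm above the platform. On the plate side is its low jaw, 66 mm wide, 14 mm high; behind, a 10 mm high foot reaches to 14 mm from the grip's middle. When home, the grip's middle is at y = +50.5 mm of the shaker, fully open at +95.5 mm.
- lock_b (a joint): Plate lock of the rear (hinge side) bay: its travel in m along the shaker's -y. 0 = fully open, 0.045 = fully home at its end stop; starts near open. Takes 3 to 4 N to slide, stays where it is left, no detents. On its way it carries the loose plate along to the end fence.
- lock_b_grip (a point): Middle of the top of the rear lock's black upright grip: 34 mm wide (shaker x), 14 mm thick (along the travel), standing 34 mm above the platform. On the plate side is its low jaw, 66 mm wide, 14 mm high; behind, a 10 mm high foot reaches to 14 mm from the grip's middle. When home, the grip's middle is at y = +50.5 mm of the shaker, fully open at +95.5 mm.
- plate_a: Microplate in the front bay: 85.5 mm (x) by 127.8 mm (y), 14.4 mm high, clear with 96 blue well caps, 90 g. Origin under its centre, axes as the shaker's. It lies flat on the platform between low side rails (2 mm play a side), 3 to 18 mm short of its end fence; against the fence its centre is at x = -55, y = -41 mm of the shaker.
- plate_b: Microplate in the rear bay: 85.5 mm (x) by 127.8 mm (y), 14.4 mm high, clear with 96 blue well caps, 90 g. Origin under its centre, axes as the shaker's. It lies flat on the platform between low side rails (2 mm play a side), 3 to 18 mm short of its end fence; against the fence its centre is at x = 43, y = -41 mm of the shaker.
- lid (a joint): Lid angle in rad: 0 fully shut, 1.57 upright, 1.95 fully open; starts upright or leaning a little back. Stiff hinge: it stays at any angle, about 3 N at the edge swings it. Lowered, its strike meets a sprung roller at the middle of the front and stops ajar at about 0.05 rad; about 6 N down near the front edge drives it past the roller and it snaps to 0.
- lid_hinge (a point): Middle of the hinge line, which runs along shaker y, 92 mm above the bench at shaker x = +135 mm. Axes turn with the lid: shut, they are the shaker's; opening turns it about +y, its front (-x) edge up and over to the hinge side. In these axes the lid's flat outer top lies at z = +45 mm, x -257 to 0, y -119 to +119 mm; it is open below, walls down to z = -10 mm. 0.45 kg.
- lid_edge (a point): Middle of the lid's front edge on its outer top (x = -257, y = 0, z = +45 mm in the axes of lid_hinge). A grey finger lip 90 mm wide sticks out 18 mm beyond it. The lid is clear with a grey frame.
- pipette_1: Bystander, loose: a hand pipette lying on the bench, 230 mm long, 28 mm high. Origin at the centre of its underside. Leave it alone.
- pipette_2: Bystander, loose: another hand pipette lying on the bench, 230 mm long, 28 mm high. Origin at the centre of its underside. Leave it alone.
- tips: Bystander, loose: a closed pipette-tip box, 86 x 124 x 82 mm high. Origin at the centre of its underside. Leave it alone.
- spare_plates: Bystander, loose: two spare microplates stacked on the bench, 86 x 128 x 29 mm high. Origin at the centre of its underside. Leave it alone.
- trough: Bystander, loose: an open white reagent trough, 82 x 125 x 35 mm high. Origin at the centre of its underside. Leave it alone.
- tube_rack: Bystander, loose: a white rack of capped tubes, 100 x 200 x 50 mm high. Origin at the centre of its underside. Leave it alone.
- buffer: Bystander, loose: a white round jar with a lid, 64 mm across, 130 mm high. Origin at the centre of its underside. Leave it alone.
Mind the look-alikes: they are no part of the job. Leave any black look-alike of the plate_b alone. Leave any yellow look-alike of the plate_a alone.

How it is judged:
On the way:
1. both plate locks are home at their end stops with the plates flat against the end fences, the lid still open (value of joint each of lock_a, lock_b above 0.0425 m and y of each of plate_a, plate_b in the frame of shaker below -0.0375 m and z of each of plate_a, plate_b in the frame of shaker below 0.089 m and angle between each of plate_a, plate_b's own z axis and vertical below 0.05 rad and value of joint lid above 0.3 rad), for 0.2 s.
At the end, for the whole second after the job is handed in: Both locks are within 2.5 mm of their end stops, both plates lie flat in their bays within 3.5 mm of their end fences, and the lid is shut past its catch (within 0.012 rad, 3 mm at its front edge) and at rest (value of joint each of lock_a, lock_b above 0.0425 m and y of each of plate_a, plate_b in the frame of shaker below -0.0375 m and z of each of plate_a, plate_b in the frame of shaker below 0.089 m and angle between each of plate_a, plate_b's own z axis and vertical below 0.05 rad and value of joint lid below 0.012 rad and velocity of joint lid below 0.02 rad/s); the robot touches nothing.
It fails at once if one of the other things on the bench is shifted by more than 30 mm (distance of any of pipette_1, pipette_2, tips, spare_plates, trough, tube_rack, buffer from where it was at the start of the episode above 0.03 m).
It also fails if it takes over 72 s, if anything falls off the work surface, if the arm or the gripper's body presses on something with over 40 N, if the wrist force passes 120 N, or if a joint passes its speed limit or range.

## Working session

There is one attempt and no reset: what is moved stays moved. The work goes in short steps, Python scripts to look and compute and a tool call to move; the robot and the scene stay as the last step left them, time stands still between calls to the robot, and variables do not carry over. Pictures are saved under pics/ and viewed, at most 10 in all, crops included, and the job is handed in when it is done.

Besides the shell and the picture viewer there is one more tool, called after "Request:" as name(argument=value, ...), one argument or row to a line, values as JSON. play_rows: Moves the arm, as the interface text tells. Its arguments: {"type":"object","properties":{"increments":{"type":"string"},"grip_force":{"type":"number"}},"required":["increments"]}

```bash
mkdir -p pics; cat > h.py <<'E'
import numpy as np, cv2
from cell import arm, vision, job, cut_out
from scipy.spatial.transform import Rotation as R
def pts(im, mask):
    r,c=np.nonzero(mask&(im["z_map"]>0)); z=im["z_map"][r,c]; K=im["mtx"]
    p=np.stack([(c-K[0,2])*z/K[0,0],-(r-K[1,2])*z/K[1,1],-z,np.ones_like(z)],1)
    return (p@im["cam_to_world"].T)[:,:3]
def cloud(im): 
    return pts(im,np.ones((420,560),bool))
def save(im,n): cv2.imwrite("pics/"+n,im["frame"][:,:,::-1])
E
python3 - <<'E'
from h import *
s=arm.observe(); print(s["position"],s["ee_rot"],s["clock"],arm.hold_point_z, R.from_rotvec(s["ee_rot"]).as_matrix().round(3))
a=vision.get_image("scene"); b=vision.get_image("top")
cv2.imwrite("pics/st.png",cv2.resize(np.vstack([a["frame"],b["frame"]])[:,:,::-1],(400,600)))
save(a,"scene.png"); save(b,"top.png")
for q in ["lock_a_grip","plate_a","lid","shaker","tips","tube_rack","buffer","pipette_1","spare_plates","trough"]:
  for nm,im in(("s",a),("t",b)):
    for d in cut_out(q,im):
        if d["confidence"]<.3: continue
        p=pts(im,d["mask"])
        if len(p): print(q,nm,round(d["confidence"],2),np.round(d["point"]),np.median(p,0).round(3),np.percentile(p,2,0).round(3),np.percentile(p,98,0).round(3))
E
```

```text
[ 0.20515455 -0.58982279  0.22595853] [-3.09618247e+00 -5.23080313e-01  5.90316109e-04] 0.0 0.0188 [[ 0.945  0.329 -0.001]
 [ 0.329 -0.944  0.001]
 [-0.    -0.002 -1.   ]]
lock_a_grip s 0.7 [205. 249.] [ 0.502 -0.143  0.101] [ 0.487 -0.172  0.088] [ 0.522 -0.12   0.124]
lock_a_grip t 0.69 [204. 305.] [ 0.507 -0.146  0.1  ] [ 0.482 -0.174  0.085] [ 0.521 -0.119  0.125]
lock_a_grip t 0.52 [183. 255.] [0.559 0.035 0.094] [ 0.454 -0.233  0.056] [0.703 0.162 0.34 ]
plate_a s 0.98 [223. 232.] [ 0.62  -0.142  0.101] [ 0.55  -0.187  0.089] [ 0.673 -0.103  0.106]
plate_a s 0.81 [237. 256.] [ 0.624 -0.045  0.101] [ 0.553 -0.088  0.088] [ 0.682 -0.006  0.105]
plate_a s 0.78 [223. 329.] [0.342 0.094 0.015] [0.283 0.06  0.002] [0.415 0.145 0.021]
plate_a s 0.61 [173. 244.] [ 0.247 -0.328  0.015] [ 0.194 -0.394  0.003] [ 0.29  -0.268  0.021]
plate_a s 0.55 [197. 275.] [ 0.326 -0.148  0.015] [ 0.272 -0.213  0.002] [ 0.368 -0.088  0.021]
plate_a t 0.95 [251. 243.] [0.344 0.08  0.016] [0.28  0.026 0.003] [0.406 0.134 0.023]
plate_a t 0.71 [172. 283.] [ 0.618 -0.051  0.101] [ 0.557 -0.096  0.086] [ 0.
[... 1513 characters left out ...]
[0.466 0.045 0.085] [0.703 0.167 0.342]
pipette_1 t 0.9 [265. 161.] [0.299 0.371 0.024] [0.218 0.361 0.001] [0.414 0.394 0.034]
pipette_1 t 0.77 [233. 421.] [ 0.42  -0.568  0.024] [ 0.332 -0.582  0.013] [ 0.533 -0.558  0.033]
spare_plates s 0.73 [265. 320.] [0.578 0.155 0.029] [0.506 0.1   0.   ] [0.631 0.194 0.034]
spare_plates s 0.49 [287. 291.] [0.743 0.146 0.096] [0.648 0.108 0.004] [0.755 0.17  0.134]
spare_plates t 0.64 [200. 282.] [ 0.511 -0.049  0.102] [ 0.491 -0.076  0.089] [ 0.529 -0.02   0.126]
trough s 0.64 [200. 211.] [ 0.458 -0.341  0.014] [ 0.41  -0.374  0.002] [ 0.536 -0.291  0.038]
trough t 0.59 [218. 358.] [ 0.476 -0.336  0.007] [ 0.414 -0.375 -0.001] [ 0.535 -0.291  0.039]
```

View pics/scene.png

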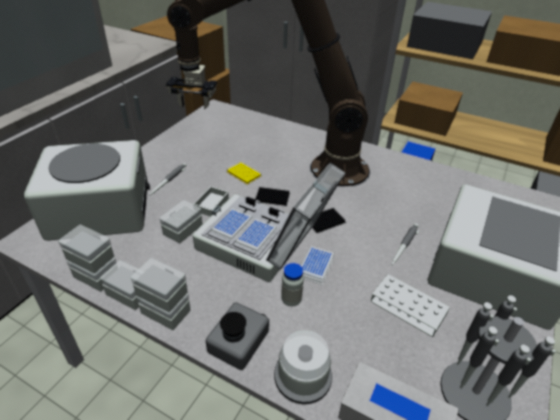

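View pics/top.png

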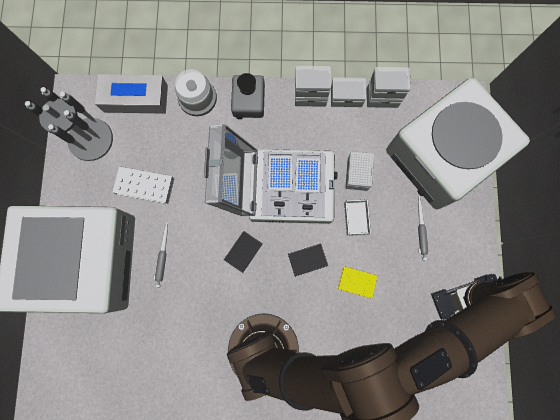

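The scene shows the shaker's panel towards -y, the leaning lid at +y (scene ~(305,215); top ~(230,170)), and both grips at top ~(280,200) and (305,204). The look-alike plates lie between the shaker and the base, and the jar stands behind the lid.

```bash
python3 - <<'E'
from h import *
for nm in("top","scene"):
    im=vision.get_image(nm); p=cloud(im)
    print(nm)
    for y0,y1 in((-.19,-.105),(-.095,-.01)):
        q=p[(p[:,0]>.46)&(p[:,0]<.55)&(p[:,1]>y0)&(p[:,1]<y1)&(p[:,2]>.112)&(p[:,2]<.135)]
        print("grip",len(q),q.mean(0).round(4),q.min(0).round(3),q.max(0).round(3))
    for y0,y1 in((-.19,-.105),(-.095,-.01)):
        q=p[(p[:,0]>.53)&(p[:,0]<.69)&(p[:,1]>y0)&(p[:,1]<y1)&(p[:,2]>.097)&(p[:,2]<.108)]
        print("plate",len(q),q.min(0).round(3),q.max(0).round(3),cv2.minAreaRect(q[:,:2].astype(np.float32)))
    q=p[(p[:,0]>.43)&(p[:,0]<.78)&(p[:,1]>-.26)&(p[:,1]<.02)&(p[:,2]>.05)&(p[:,2]<.13)]
    print("housing",cv2.minAreaRect(q[:,:2].astype(np.float32)))
    q=p[(p[:,0]>.45)&(p[:,0]<.72)&(p[:,1]>-.0)&(p[:,1]<.25)&(p[:,2]>.15)&(p[:,2]<.5)]
    print("lid",q.min(0).round(3),q.max(0).round(3))
    t=q[q[:,2]>.325];print("top",len(t),t.mean(0).round(3),t.min(0).round(3),t.max(0).round(3))
    for z in np.arange(.15,.37,.02):
        t=q[abs(q[:,2]-z)<.01]; 
        if len(t): print(z.round(2),len(t),t[:,1].min().round(3),t[:,1].max().round(3))
E
```

```text
top
grip 39 [ 0.4936 -0.1475  0.121 ] [ 0.488 -0.163  0.117] [ 0.499 -0.132  0.127]
grip 47 [ 0.5044 -0.0491  0.1207] [ 0.497 -0.066  0.116] [ 0.512 -0.032  0.127]
plate 746 [ 0.548 -0.188  0.097] [ 0.69  -0.107  0.108] ((0.6190912127494812, -0.14723709225654602), (0.0816550999879837, 0.14046742022037506), 88.85277557373047)
plate 722 [ 0.53  -0.092  0.097] [ 0.69  -0.01   0.108] ((0.6097851991653442, -0.05188727006316185), (0.1602410227060318, 0.08143586665391922), 1.2188787460327148)
housing ((0.581348180770874, -0.11842051148414612), (0.2776898741722107, 0.26067668199539185), 89.76158142089844)
lid [0.463 0.053 0.15 ] [0.704 0.17  0.352]
top 1258 [0.582 0.139 0.334] [0.464 0.109 0.325] [0.702 0.17  0.352]
0.15 102 0.053 0.112
0.17 233 0.056 0.119
0.19 227 0.061 0.125
0.21 249 0.067 0.132
0.23 122 0.075 0.137
0.25 54 0.082 0.14
0.27 49 0.089 0.153
0.29 47 0.097 0.158
0.31 41 0.1 0.166
0.33 1215 0.107 0.17
0.35 181 0.113 0.17
scene
grip 44 [ 0.4956 -0.1428  0.1183] [ 0.485 -0.162  0.113] [ 0.503 -0.127  0.125]
grip 43 [ 0.5054 -0.046   0.119 ] [ 0.494 -0.066  0.113] [ 0.514 -0.029  0.126]
plate 650 [ 0.545 -0.189  0.097] [ 0.69  -0.105  0.107] ((0.6174694299697876, -0.1468910276889801), (0.08379405736923218, 0.14470838010311127), 89.6532974243164)
plate 683 [ 0.53  -0.095  0.097] [ 0.69  -0.01   0.107] ((0.6101042628288269, -0.052487730979919434), (0.08443978428840637, 0.15970264375209808), 89.81930541992188)
housing ((0.5818629860877991, -0.11648640036582947), (0.27729132771492004, 0.2645496726036072), 88.93537902832031)
lid [0.462 0.052 0.15 ] [0.705 0.172 0.351]
top 1045 [0.595 0.139 0.334] [0.462 0.112 0.325] [0.705 0.172 0.351]
0.15 54 0.052 0.112
0.17 124 0.055 0.12
0.19 124 0.061 0.126
0.21 125 0.072 0.134
0.23 129 0.076 0.14
0.25 139 0.082 0.147
0.27 143 0.088 0.154
0.29 152 0.097 0.161
0.31 154 0.102 0.166
0.33 1081 0.11 0.172
0.35 111 0.115 0.171
```

Request:
play_rows(
  increments="0 0 0 -7.1 -1;0 0 0 -7.1 -1;0 0 0 -7.1 -1;0 0 0 -7.1 -1;0 0 0 -7.1 -1",
)

```text
clock: 1.62
position: [0.2053, -0.5903, 0.2268]
ee_rot: [2.786, 1.451, -0.0]
force: [0.4, -0.4, 0.9]
width: 0.691
gripper_force: 0.0
```

Request:
play_rows(
  increments="0 0 0 -7.1 -1;0 0 0 -7.1 -1;0 0 0 -7.1 -1;0 0 0 -7.1 -1;0 0 0 -7.1 -1",
)

```text
clock: 2.03
position: [0.2053, -0.5903, 0.2268]
ee_rot: [2.211, 2.232, -0.0]
force: [-0.2, 0.2, 0.1]
width: 0.322
gripper_force: 0.0
```

Request:
play_rows(
  increments="3.41 1.92 0 0 -1;3.41 1.92 0 0 -1;3.41 1.92 0 0 -1;3.41 1.92 0 0 -1;3.41 1.92 0 0 -1",
)

```text
clock: 2.45
position: [0.3013, -0.4179, 0.2269]
ee_rot: [2.218, 2.224, -0.0]
force: [0.7, -0.2, -0.1]
width: 0.011
gripper_force: 0.0
```

Request:
play_rows(
  increments="3.41 1.92 0 0 -1;3.41 1.92 0 0 -1;3.41 1.92 0 0 -1;3.41 1.92 0 0 -1;3.41 1.92 0 0 -1",
)

```text
clock: 2.87
position: [0.3969, -0.2471, 0.2271]
ee_rot: [2.218, 2.224, -0.0]
force: [0.9, 0.6, 0.0]
width: 0.006
gripper_force: 0.0
```

Request:
play_rows(
  increments="3.41 1.92 0 0 -1;3.41 1.92 0 0 -1;3.41 1.92 0 0 -1;0 0 0 0 -1",
)

```text
clock: 3.2
position: [0.4572, -0.1383, 0.2276]
ee_rot: [2.207, 2.235, 0.007]
force: [0.5, 1.5, 1.1]
width: 0.003
gripper_force: 0.0
```

Request:
play_rows(
  increments="-0.7 -0.3 4 0 -1;0 0 4 0 -1;0 0 3 0 -1;0 0 1.2 0 -1;0 0 0 0 -1",
)

```text
clock: 3.62
position: [0.4484, -0.153, 0.102]
ee_rot: [-2.214, -2.222, 0.004]
force: [0.4, 0.8, 0.4]
width: 0.009
gripper_force: 0.0
```

```bash
python3 - <<'E'
from h import *
s=arm.observe(); print(s["position"],s["force"])
a=vision.get_image("scene"); w=vision.get_image("wrist")
c=cv2.resize(a["frame"][160:290,180:360],(560,404),interpolation=cv2.INTER_CUBIC)
cv2.imwrite("pics/c1.png",cv2.resize(np.hstack([c,w["frame"][:404]])[:,:,::-1],(800,289)))
E
```

```text
[ 0.44838651 -0.15303303  0.10195897] [0.38540655 0.8435676  0.40095316]
```

View pics/c1.png

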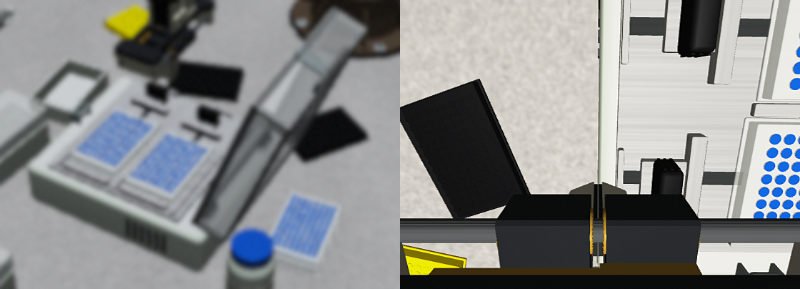

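The right half (wrist view) shows the closed fingertips at (600,190), behind and in line with the front grip at (667,178). The way is clear, so I'll push.

Request:
play_rows(
  increments="0.5 1 -0.1 0 -1;0 0.8 0 0 -1;0 0.8 0 0 -1;0 0.8 0 0 -1;0 0 0 0 -1",
)

```text
clock: 4.13
position: [0.4878, -0.1479, 0.1071]
ee_rot: [2.215, 2.224, 0.004]
force: [0.1, 0.7, 3.5]
width: 0.005
gripper_force: 1.1
```

Request:
play_rows(
  increments="0 0.5 0 0 -1;0 0.5 0 0 -1;0 0.5 0 0 -1;0 0 0 0 -1",
)

```text
clock: 4.47
position: [0.5008, -0.1482, 0.1058]
ee_rot: [2.217, 2.225, 0.001]
force: [0.4, -0.1, 0.0]
width: 0.006
gripper_force: 0.1
```

```bash
python3 - <<'E'
from h import *
s=arm.observe(); print(s["position"],s["force"])
t=vision.get_image("top"); p=cloud(t)
q=p[(p[:,0]>.46)&(p[:,0]<.56)&(p[:,1]>-.095)&(p[:,1]<-.01)&(p[:,2]>.112)&(p[:,2]<.135)];print(q.mean(0))
a=vision.get_image("scene"); w=vision.get_image("wrist")
c=cv2.resize(a["frame"][160:265,200:345],(560,404),interpolation=cv2.INTER_CUBIC)
cv2.imwrite("pics/c2.png",cv2.resize(np.hstack([c,w["frame"][:404]])[:,:,::-1],(800,289)))
E
```

```text
[ 0.50082505 -0.14818365  0.10582248] [ 0.43229588 -0.08706541  0.02822374]
[ 0.50421583 -0.0495662   0.11960502]
```

View pics/c2.png

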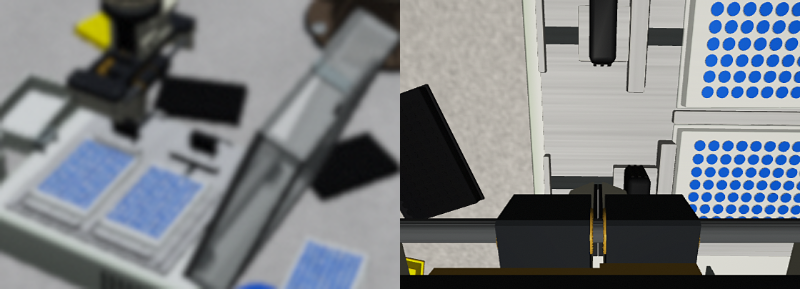

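The wrist view shows the front grip at (637,180), pushed ahead of the rear grip at (600,30). Its jaw at (665,165) is nearing the plate, so I'll keep pushing until the force rises.

Request:
play_rows(
  increments="0 0.5 0 0 -1;0 0.5 0 0 -1;0 0.3 0 0 -1",
)

```text
clock: 4.87
position: [0.5057, -0.1483, 0.1049]
ee_rot: [-2.212, -2.217, 0.017]
force: [-36.3, 2.2, 34.6]
width: 0.001
gripper_force: 19.9
```

Request:
play_rows(
  increments="0 0.3 0 0 -1;0 0.3 0 0 -1;0 0.2 0 0 -1",
)

```text
clock: 5.12
position: [0.5061, -0.1485, 0.1047]
ee_rot: [-2.207, -2.21, 0.033]
force: [-62.4, 3.5, 60.3]
width: 0.001
gripper_force: 34.1
```

Hard stop at 0.506, where I predicted it. I'll back off, lift, and go across to the rear lock (0.446 → y -0.05).

Request:
play_rows(
  increments="0 -1.5 0 0 -1;0 -1.5 0 0 -1;0 -3 0 0 -1;0 0 -4 0 -1;3 -0.6 0 0 -1",
)

```text
clock: 5.53
position: [0.4547, -0.1232, 0.1488]
ee_rot: [2.223, 2.214, -0.001]
force: [4.1, -0.8, 0.6]
width: 0.003
gripper_force: 0.0
```

Request:
play_rows(
  increments="3.5 0 0 0 -1;3.4 0 0 0 -1;0 0 2 0 -1;0 0 2 0 -1;0 0 0 0 -1",
)

```text
clock: 5.95
position: [0.4531, -0.0486, 0.1035]
ee_rot: [-2.215, -2.225, 0.003]
force: [-0.9, -0.5, -0.3]
width: 0.005
gripper_force: 0.0
```

```bash
python3 - <<'E'
from h import *
s=arm.observe(); print(s["position"],s["force"],s["ee_rot"])
t=vision.get_image("top"); p=cloud(t)
for y0,y1 in((-.19,-.105),(-.095,-.01)):
  q=p[(p[:,0]>.485)&(p[:,0]<.56)&(p[:,1]>y0)&(p[:,1]<y1)&(p[:,2]>.112)&(p[:,2]<.135)];print(len(q),q.mean(0),q.min(0),q.max(0))
for d in cut_out("plate_a",t): print(d["confidence"],np.percentile(pts(t,d["mask"]),[2,98],0).round(3).tolist())
w=vision.get_image("wrist"); save(w,"w3.png")
E
```

```text
[ 0.45308147 -0.04864625  0.10351957] [-0.88252799 -0.51466778 -0.26532065] [-2.21452315 -2.22480883  0.0029253 ]
46 [ 0.53067074 -0.14654133  0.12012237] [ 0.52321844 -0.16246988  0.1123516 ] [ 0.53829999 -0.13098611  0.12711125]<stdin>:5: RuntimeWarning: Mean of empty slice.
  ret = um.true_divide(
Traceback (most recent call last):
ValueError: zero-size array to reduction operation minimum which has no identity
```

The front grip is home at 0.531. Next is the rear one.

Request:
play_rows(
  increments="0 1 -0.2 0 -1;0 1 0 0 -1;0 0.8 0 0 -1;0 0.7 0 0 -1;0 0.6 0 0 -1",
)

```text
clock: 6.42
position: [0.4969, -0.0496, 0.1087]
ee_rot: [2.218, 2.223, 0.001]
force: [-3.6, -2.2, 7.9]
width: 0.002
gripper_force: 4.1
```

Request:
play_rows(
  increments="0 0.6 0 0 -1;0 0.4 0 0 -1;0 0.3 0 0 -1;0 0.2 0 0 -1",
)

```text
clock: 6.75
position: [0.5088, -0.0498, 0.1083]
ee_rot: [-2.218, -2.222, 0.006]
force: [-19.2, -1.3, 23.6]
width: 0.006
gripper_force: 14.9
```

Request:
play_rows(
  increments="0 0.3 0 0 -1;0 -1.5 0 0 -1;0 -1.5 0 0 -1;0 -3 0 0 -1;0 -3 -2 0 -1",
)

```text
clock: 7.17
position: [0.4221, -0.0494, 0.126]
ee_rot: [-2.216, -2.222, 0.002]
force: [-0.2, -0.1, 0.6]
width: 0.006
gripper_force: 0.0
```

Request:
play_rows(
  increments="-1 -2 -3 0 -1;0 0 -4 0 -1;0 0 -4 0 -1;0 0 -4 0 -1;0 0 0 0 -1",
)

```text
clock: 7.58
position: [0.4077, -0.0593, 0.2855]
ee_rot: [2.211, 2.217, 0.011]
force: [1.7, -0.5, 0.2]
width: 0.002
gripper_force: 0.0
```

```bash
python3 - <<'E'
from h import *
s=arm.observe(); print(s["position"],s["force"],s["ee_rot"])
for nm in("top","scene"):
  t=vision.get_image(nm); p=cloud(t)
  for y0,y1 in((-.19,-.105),(-.095,-.01)):
    q=p[(p[:,0]>.485)&(p[:,0]<.56)&(p[:,1]>y0)&(p[:,1]<y1)&(p[:,2]>.112)&(p[:,2]<.135)];print(nm,len(q),q.mean(0).round(4) if len(q) else 0)
  for d in cut_out("plate_a",t):
    q=pts(t,d["mask"]);q=q[(q[:,2]>.097)]
    if len(q)>50: print(d["confidence"],np.percentile(q,[2,98],0).round(3).tolist())
c=cv2.resize(t["frame"][160:280,180:340],(560,420),interpolation=cv2.INTER_CUBIC)
w=vision.get_image("wrist"); cv2.imwrite("pics/w4.png",cv2.resize(np.hstack([c,w["frame"]])[:,:,::-1],(800,300)))
E
```

```text
[ 0.40767163 -0.05929747  0.28549836] [ 1.7285266  -0.47576118  0.22454841] [2.21101464 2.21745417 0.01122315]
top 37 [ 0.5307 -0.1502  0.1201]
top 0 0
0.86 [[0.586, -0.089, 0.097], [0.681, -0.011, 0.109]]
0.67 [[0.563, -0.184, 0.097], [0.681, -0.107, 0.108]]
scene 45 [ 0.5327 -0.1442  0.119 ]
scene 45 [ 0.5334 -0.0461  0.1193]
0.79 [[0.561, -0.185, 0.098], [0.682, -0.105, 0.106]]
0.64 [[0.56, -0.089, 0.097], [0.683, -0.009, 0.106]]
0.26 [[0.477, 0.056, 0.109], [0.703, 0.167, 0.341]]
```

View pics/w4.png

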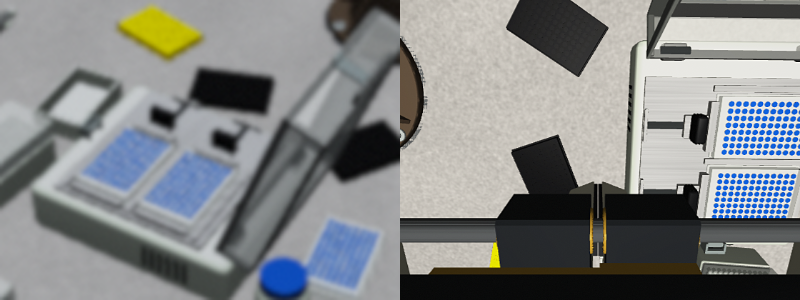

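Both grips are level at x ≈ 0.533 in the scene view, and the plates end at ~0.682 against the fences. Now over the lid to its back.

Request:
play_rows(
  increments="0 0 -4 0 -1;0 0 -4 0 -1;0 0 -4 0 -1;3.4 2.2 0 0 -1;3.4 2.2 0 0 -1",
)

```text
clock: 8.25
position: [0.4483, 0.0079, 0.3991]
ee_rot: [2.223, 2.216, 0.002]
force: [1.3, -0.3, -2.5]
width: 0.006
gripper_force: 0.0
```

Request:
play_rows(
  increments="3.4 2.2 0 0 -1;3.4 2.2 0 0 -1;3.4 2.2 0 0 -1;3.4 2.2 0 0 -1;3.4 2.2 0 0 -1",
)

```text
clock: 8.67
position: [0.5574, 0.1807, 0.3957]
ee_rot: [-2.217, -2.223, 0.004]
force: [0.6, -1.7, 0.6]
width: 0.004
gripper_force: 0.0
```

Request:
play_rows(
  increments="3.4 2.2 0 0 -1;0 0 0 0 -1",
)

```text
clock: 8.83
position: [0.5791, 0.2204, 0.3931]
ee_rot: [-2.205, -2.228, 0.004]
force: [-2.0, -0.4, -2.0]
width: 0.006
gripper_force: 0.0
```

```bash
python3 - <<'E'
from h import *
s=arm.observe(); print(s["position"],s["force"],R.from_rotvec(s["ee_rot"]).as_matrix().round(3))
pr=None
for th in [1.9,1.8,1.7,1.6,1.5,1.4,1.3,1.2,1.1,1.,.9,.8,.7,.6,.5,.4,.3,.2,.1,.05,0]:
    r=np.interp(th,[0,1.2],[.254,.235]); n=.045
    p=np.array([.0425-r*np.cos(th)+n*np.sin(th)+.0095,.092+r*np.sin(th)+n*np.cos(th)])
    print(th,p.round(3),"" if pr is None else (np.array([p[0]-pr[0],pr[1]-p[1]])*100).round(1)); pr=p
E
```

```text
[0.57912598 0.22037747 0.39310478] [-2.03625138 -0.43797811 -2.01174226] [[-0.011  1.    -0.007]
 [ 1.     0.011  0.003]
 [ 0.003 -0.007 -1.   ]]
1.9 [0.171 0.3  ] 
1.8 [0.149 0.311] [-2.1 -1.1]
1.7 [0.127 0.319] [-2.2 -0.9]
1.6 [0.104 0.326] [-2.3 -0.6]
1.5 [0.08 0.33] [-2.4 -0.4]
1.4 [0.056 0.331] [-2.4 -0.2]
1.3 [0.032 0.33 ] [-2.4  0.1]
1.2 [0.009 0.327] [-2.4  0.3]
1.1 [-0.015  0.323] [-2.4  0.4]
1.0 [-0.039  0.317] [-2.4  0.7]
0.9 [-0.062  0.308] [-2.3  0.9]
0.8 [-0.084  0.296] [-2.2  1.1]
0.7 [-0.105  0.283] [-2.1  1.4]
0.6 [-0.124  0.267] [-2.   1.6]
0.5 [-0.142  0.249] [-1.8  1.8]
0.4 [-0.159  0.23 ] [-1.6  2. ]
0.3 [-0.173  0.209] [-1.4  2.1]
0.2 [-0.185  0.186] [-1.2  2.3]
0.1 [-0.195  0.162] [-1.   2.4]
0.05 [-0.199  0.15 ] [-0.4  1.2]
0 [-0.202  0.137] [-0.3  1.3]
```

Request:
play_rows(
  increments="0 0 4 0 -1;0 0 4 0 -1;0 0 0.8 0 -1;-2.4 0 0 0 -1;-2.4 0 -0.3 0 -1",
)

```text
clock: 9.25
position: [0.5773, 0.1668, 0.3114]
ee_rot: [-2.21, -2.227, 0.003]
force: [0.0, 5.3, 4.7]
width: 0.008
gripper_force: 2.9
```

Request:
play_rows(
  increments="-2.2 0 -1 0 -1;-2.2 0 -0.9 0 -1;-2.3 0 -0.6 0 -1;0 0 0 0 -1",
)

```text
clock: 9.58
position: [0.58, 0.0935, 0.3392]
ee_rot: [2.223, 2.217, -0.001]
force: [1.4, -1.4, -0.6]
width: 0.008
gripper_force: 0.0
```

Request:
play_rows(
  increments="-2.2 0 0.3 0 -1;-2.2 0 0.3 0 -1;-2.2 0 0.4 0 -1;-2.2 0 0.5 0 -1;-2.2 0 0.5 0 -1",
)

```text
clock: 10.0
position: [0.5794, -0.011, 0.3183]
ee_rot: [-2.216, -2.226, -0.002]
force: [-0.5, 3.1, 1.5]
width: 0.002
gripper_force: 1.2
```

Request:
play_rows(
  increments="-2.4 0 0.7 0 -1;-2.3 0 0.9 0 -1;-2.2 0 1.1 0 -1;-2.1 0 1.4 0 -1;0 0 0 0 -1",
)

```text
clock: 10.42
position: [0.5782, -0.1067, 0.2737]
ee_rot: [-2.222, -2.217, 0.007]
force: [-0.7, -1.3, -0.3]
width: 0.004
gripper_force: 0.0
```

```bash
python3 - <<'E'
from h import *
s=arm.observe(); print(s["position"],s["force"])
a=vision.get_image("scene"); t=vision.get_image("top")
c=[cv2.resize(x,(560,420),interpolation=cv2.INTER_CUBIC) for x in (a["frame"][120:290,170:397],t["frame"][90:240,160:360])]
cv2.imwrite("pics/c5.png",cv2.resize(np.hstack(c)[:,:,::-1],(800,300)))
E
```

```text
[ 0.57822489 -0.10669593  0.27370359] [-0.65914256 -1.29584739 -0.27752508]
```

View pics/c5.png

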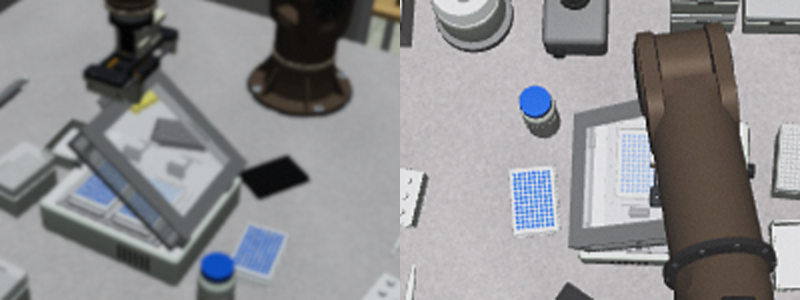

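The lid is halfway down in the scene view (left half, front edge at ~(110,130)), with the fingers on its upper face. I'll continue along the arc.

Request:
play_rows(
  increments="-1.8 0 1.2 0 -1;-1.8 0 1.6 0 -1;-1.6 0 1.9 0 -1;-1.4 0 2.1 0 -1;-1.2 0 2.3 0 -1",
)

```text
clock: 10.93
position: [0.581, -0.179, 0.1862]
ee_rot: [2.215, 2.226, 0.003]
force: [0.6, 0.1, 0.9]
width: 0.003
gripper_force: 0.3
```

Request:
play_rows(
  increments="-1 0 2 0 -1;-0.6 0 1 0 -1;0 0 0.5 0 -1;0 0 0 0 -1",
)

```text
clock: 11.27
position: [0.58, -0.195, 0.1506]
ee_rot: [-2.217, -2.225, -0.0]
force: [-0.1, 0.4, 0.8]
width: 0.007
gripper_force: 0.0
```

Request:
play_rows(
  increments="0 0 0.4 0 -1;0 0 0.4 0 -1;0 0 0.4 0 -1;0 0 0.3 0 -1;0 0 0 0 -1",
)

```text
clock: 11.68
position: [0.5803, -0.195, 0.1372]
ee_rot: [2.216, 2.225, 0.001]
force: [-2.1, 0.4, 11.1]
width: 0.006
gripper_force: 5.3
```

Request:
play_rows(
  increments="0 0 0.2 0 -1;0 0 0 0 -1",
)

```text
clock: 11.85
position: [0.5804, -0.1951, 0.1369]
ee_rot: [2.216, 2.224, 0.001]
force: [-9.1, 1.2, 27.8]
width: 0.005
gripper_force: 13.7
```

Request:
play_rows(
  increments="0 0 -2 0 -1;0 0 -3 0 -1;-2 -2 -3 0 -1;-3 -2 -3 0 -1;-3 -2 -2 0 -1",
)

```text
clock: 12.27
position: [0.523, -0.2711, 0.2631]
ee_rot: [2.212, 2.228, 0.003]
force: [1.1, -1.2, -0.5]
width: 0.008
gripper_force: 0.0
```

Request:
play_rows(
  increments="-3 -2 0 0 -1;-3 -2 0 0 -1;-3 -2 0 0 -1;-3 -2 0 0 -1;0 0 0 0 -1",
)

```text
clock: 12.68
position: [0.437, -0.4004, 0.2597]
ee_rot: [-2.229, -2.214, 0.007]
force: [-0.2, -1.6, -0.4]
width: 0.003
gripper_force: 0.0
```

```bash
python3 - <<'E'
from h import *
s=arm.observe(); print(s["position"],s["force"])
a=vision.get_image("scene"); t=vision.get_image("top")
for im in(a,t):
    p=cloud(im); 
    for lo,hi in((-.225,-.205),(-.21,-.19),(.02,.04)):
        q=p[(p[:,0]>.47)&(p[:,0]<.69)&(p[:,1]>lo)&(p[:,1]<hi)&(p[:,2]>.11)&(p[:,2]<.17)]; print(lo,len(q),np.median(q[:,2]).round(4))
    for q in ["plate_a","lock_a_grip"]:
      for d in cut_out(q,im):
        m=pts(im,d["mask"]); print(q,round(d["confidence"],2),np.median(m,0).round(3) if len(m) else 0)
c=[cv2.resize(x,(560,420),interpolation=cv2.INTER_CUBIC) for x in (a["frame"][140:310,150:377],t["frame"][90:240,160:360])]
cv2.imwrite("pics/c6.png",cv2.resize(np.hstack(c)[:,:,::-1],(800,300)))
E
```

```text
[ 0.43701729 -0.40041306  0.25972376] [-0.21203967 -1.56652423 -0.44681657]
-0.225 158 0.1375
-0.21 255 0.1381
0.02 296 0.1384
plate_a 0.96 [0.349 0.086 0.015]
plate_a 0.91 [ 0.248 -0.327  0.015]
plate_a 0.74 [0.306 0.376 0.023]
plate_a 0.53 [ 0.301 -0.144  0.016]
-0.225 261 0.1378
-0.21 372 0.1383
0.02 361 0.1384
plate_a 0.92 [ 0.241 -0.332  0.015]
plate_a 0.91 [ 0.317 -0.154  0.015]
plate_a 0.74 [0.344 0.081 0.015]
```

View pics/c6.png

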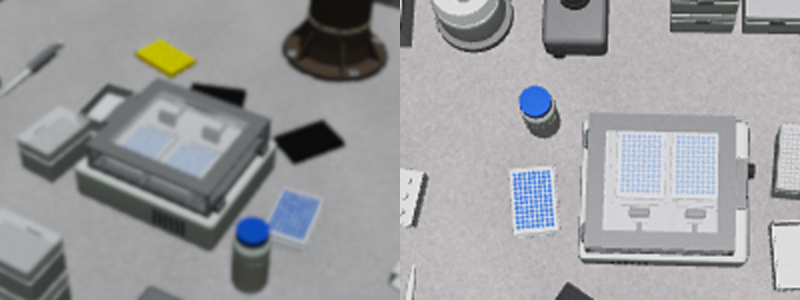

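The lid is level: front 0.138 m, rear 0.138 m. Both grips show lined up under it at right-half (640,212) and (697,212), with the bystanders unmoved. Handing in.

```bash
python3 -c "
from cell import job; print(job.sign_off())"
```

```text
the job is handed in; nothing more can be done
None
```

Job handed in: both locks are home with the plates against their fences, the lid is shut level, and nothing else on the bench moved in the final images (sign-off returned no verdict).

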